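# Change the filter in the beam enclosure and shut its lid

### The arm

A 7-joint arm with a two-finger parallel gripper is mounted at the origin on the work surface. World frame = base frame: x ahead of the robot, y to its left, z up, the work surface at z = 0. Lengths are in m, angles in rad, forces in N, time in s.
With the tool pointing down it reaches from about 0.425 to 0.875 m from the base axis. Payload 4.7 kg.
Tool frame: the origin (TCP) lies midway between the tips of the shut fingers; the grasp point (between the pads) lies 19 mm behind it; z points along the fingers, y is the direction in which the jaws open and shut (so a half turn about z gives the same grasp; the last joint's range is limited). The gripper opens to 87 mm and grips with 3 to 60 N. Pads are 19 mm wide; open, the fingers measure 117 mm over their backs; the gripper's body (75 mm by 190 mm) begins 51 mm behind the grasp point.
Start: joints at [1.346, 0.321, -0.07, 1.45, 0.023, 1.371, -0.057], TCP at [0.154, -0.632, 0.223] pointing down, gripper open.
Joint ranges: [-2.86, 2.86], [-0.3, 2.09], [-1.38, 1.24], [0.06, 2.45], [-1.56, 4.7], [0.09, 2.05], [-2.69, 2.69]. Speed limits (rad/s): [2.57, 2.57, 3.14, 3.14, 3.14, 3.14, 3.14].

### API

Orientations are given as a rotation vector (axis times angle).
In Python, from bench import * gives the robot as it stands.
- The arm moves only by the tool move_arm, never from a script. Its arguments are lists of equal length, an entry for each row: "jaw": the closure in counts, from 0 (fully open) to 255 (shut); "slide": the shift along the tool's x, y, z in cm, a list of three; "dr": the turn, a rotation vector about the tool's x, y, z in degrees, a list of three. A call has 1 to 5 rows; each row shifts and turns the commanded pose from where the row before left it, along the tool's axes as they then stand; what a row does not reach is not made up. A row lasts 1/10 s, in which the tool goes at most 50 mm and 8.59 degrees, less where a joint would pass 70% of its speed; a pose out of reach is approached as far as the arm can. A call with a gripper value outside its range is refused whole. The fingers move at their own pace and stop on an object; "force" is the grip in N (left out, the last holds). Time passes only in rows, so rows that do not move let the fingers close. It gives the time, the measured TCP pose, the force and the opening at its end, in the units of the state.
- get_state(): the state, without advancing time (a new reading comes with each control period).
- get_image(name): name is "scene" or "top" or "wrist"; returns (picture, depth): 420x560x3 uint8, red, green, blue; 420x560 float32, m along the optical axis (not along the pixel's ray), 0 where there is no reading.
- camera_params(name): a dict with "K" (3x3 intrinsics, pixels), "extrinsics" (4x4, takes a point from camera to world coordinates); the wrist camera has in their place "tool_from_camera" (4x4, takes a point from camera to tool coordinates, whose origin is the TCP and whose axes are the flange's). Camera axes: x right, y up, looking along -z (the intrinsics and any distortion apply to the point x, -y, -z); pixel columns grow to the right and rows downward; lengths in m; the calibration is good to about 2 mm. A picture is of the moment at which its call begins: read the wrist's pose just before it. camera_params takes no time and is no camera call.
- close_job(): hands the job in, once; it reports no verdict.
Trained networks look in the newest picture that a camera, given by its name, has taken for a name from the list of things; names that differ only in an ending like _2 or _b are one class to them, and where a whole thing is asked for, a point or a joint stands for the part that bears it (a point fixed in the world has none). Each returns a list of dicts, best first, with "score" (0 to 1); they miss things now and then, are a little off and sometimes report something else, mostly with a low value. They report only what shows in the picture. A call takes as long as a camera call.
- regions_of(camera, query): "mask" (420x560 bool, what is visible of it) and "xy" ([column, row] in pixels, amid what is visible of it).
The state is a dict: "time": time; "joint_positions": joint angles; "qd": joint speeds; "joint_torque": joint torques, N m; "position": TCP position; "tool_rot": TCP orientation; "ft_force": force on the tool from outside, world axes, zero at the start; "torque": the same for the moment, N m; "grip_width": opening from 0.0 (shut) to 1.0 (fully open).
Only numpy, scipy, OpenCV 4.12 (cv2) and the standard library are available. Lean on these libraries where they do the work, as an engineer would, in place of code of your own. Each camera call takes 0.05 s, during which the arm holds its last target.

### The job

Change the filter in the open beam enclosure by pushing with closed fingertips: push the amber slide by its knob fully out of the beam to its stop, towards the black end block, and the green slide fully in to its stop, towards the white end block, in either order. Then push the enclosure's lid fully shut, gently, without letting it slam, and come clear of it. Only push: never take a knob or the lid between the fingers, and leave everything else where it stands.

Things in the scene. Friction and masses are not known exactly. Their poses are not given: they have to be found in the camera images.
- enclosure: Black open-topped metal box fixed to the bench, 220 mm (its x) by 270 mm (its y) by 85 mm high, walls and floor 6 mm; origin at the centre of its underside, z up. The lid is hinged along the upper rim of its +x side. A white laser head, 130 by 70 mm, 65 mm high, stands against its -x side. Inside, two filter slides run along its y, one at x = -60 mm, the other at x = +20 mm (which is which varies).
- amber_carrier: Fixed carrier of the amber slide, 30 by 200 mm, on the enclosure's floor, axes parallel to the enclosure's; origin at the middle of its underside, 6 mm above the bench. The slide runs along its y between two end blocks (26 by 16 mm, tops 54 mm above the bench, centres at y = +88 mm: white, and -88 mm: black). At mid-travel the knob is at y = 0.
- green_carrier: Fixed carrier of the green slide, 30 by 200 mm, on the enclosure's floor, axes parallel to the enclosure's; origin at the middle of its underside, 6 mm above the bench. The slide runs along its y between two end blocks (26 by 16 mm, tops 54 mm above the bench, centres at y = +88 mm: white, and -88 mm: black). At mid-travel the knob is at y = 0.
- amber_knob (a point): Centre of the flat top of the amber (orange) knob, an upright pin 12 mm across, 33 mm tall, on the middle of its slide. This top is 79 mm above the bench, 6 mm below the box's rim. The slide under it is an upright plate, 8 mm thick, 100 mm long, its amber (orange) upper edge 46 mm above the bench. It moves only along the enclosure's y axis and stays where it is left.
- green_knob (a point): Centre of the flat top of the green knob, an upright pin 12 mm across, 33 mm tall, on the middle of its slide. This top is 79 mm above the bench, 6 mm below the box's rim. The slide under it is an upright plate, 8 mm thick, 100 mm long, its green upper edge 46 mm above the bench. It moves only along the enclosure's y axis and stays where it is left.
- amber_slide (a joint): Travel of the amber slide in m: 0 = out of the beam, at its stop on the black block's side (knob at the enclosure's y = -22.5 mm); 0.045 = in the beam, at its stop on the white block's side (knob at y = +22.5 mm). It halts on a built-in stop 7 mm short of the block. It takes about 2 N to move. It starts near 0.045.
- green_slide (a joint): Travel of the green slide in m: same meaning as for the amber slide; it starts near 0.
- lid (a joint): Angle of the lid in rad: 0 = shut, flat on the rim; about 1.57 = upright; at most 1.9, leaning away from the box. It starts standing open, leaning a little away from the box. The hinge is stiff: the lid stays at any angle where it is left, and takes 1 to 3 N at its free edge to close.
- lid_hinge (a point): Point on the hinge axis in the middle of the lid, 85.5 mm above the bench, turning with the lid. Its y axis is the hinge axis (also the enclosure's y); -x points along the lid to its free edge; z is the normal of the outer face (up when shut).
- lid_push (a point): Point on the outer face of the lid (the upper one when shut), 180 mm from the hinge on the middle line, turning with the lid like lid_hinge. The lid is a black plate 220 mm (from the hinge) by 270 mm, 8 mm thick, with a yellow strip along its free edge and a steel lip 14 mm beyond it in the middle.
- spacer: Loose brass ring, 28 mm across, 7 mm high, lying on the enclosure's floor; origin at its underside. Leave alone.
- lens_cap: Loose black cap, 38 mm across, 16 mm high, on top of the laser head; origin at its underside. Leave alone.
- lens_post: Loose steel post on a round foot, 48 mm across, 90 mm high; origin at its underside. Leave alone.
- screw_jar: Loose clear jar with a white cap, 52 mm across, 60 mm high; origin at its underside. Leave alone.
- cleaner: Loose white bottle with a blue cap, 54 mm across, 150 mm high; origin at its underside. Leave alone.
- driver: Loose grey screwdriver lying on the bench, about 200 mm long; origin at the middle underside. Leave alone.
- lens_tube: Loose black tube standing on end, 31 mm across, 40 mm high; origin at its underside. Leave alone.

How it is judged:
On the way, in this order (a step that is already met when the one before it is completed fails the run):
1. both slides set: amber out at the black end, green in at the white end, with the lid still open (value of joint amber_slide below 0.005 m and value of joint green_slide above 0.04 m and value of joint lid above 0.5 rad), for 0.2 s.
2. the lid is shut (value of joint lid below 0.03 rad), for 0.2 s.
At the end, for the whole second after the job is handed in: The amber slide is within 5 mm of its out stop, the green slide within 5 mm of its in stop, the lid is shut to within 0.03 rad (7 mm at its free edge), and the loose things are at rest where they were (value of joint amber_slide below 0.005 m and value of joint green_slide above 0.04 m and value of joint lid below 0.03 rad and linear speed of each of spacer, lens_cap, lens_post, screw_jar, cleaner, driver, lens_tube below 0.02 m/s); the robot touches nothing.
It fails at once if the lid is slammed (closes faster than 2.5 rad/s, over 0.5 m/s at its free edge) (velocity of joint lid below -2.5 rad/s).
It fails at once if a knob is taken between the fingers ((horizontal distance between the grasp point and amber_knob below 0.007 m and z of the grasp point in the frame of amber_knob below 0.012 m) or (horizontal distance between the grasp point and green_knob below 0.007 m and z of the grasp point in the frame of green_knob below 0.012 m)).
It fails at once if the lid is taken between the fingers (z of the grasp point in the frame of lid_hinge between 0 and 0.008 m and x of the grasp point in the frame of lid_hinge between -0.232 and -0.02 m and y of the grasp point in the frame of lid_hinge between -0.133 and 0.133 m).
It fails at once if a loose thing is shifted by more than 25 mm, lifted or knocked over (distance of any of spacer, lens_cap, lens_post, screw_jar, cleaner, driver, lens_tube from where it was at the start of the episode above 0.025 m or angle between any of spacer, lens_cap, lens_post, screw_jar, cleaner, lens_tube's own z axis and vertical above 0.5 rad).
It also fails if it takes over 54 s, if anything falls off the work surface, if the arm or the gripper's body presses on something with over 40 N, if the wrist force passes 120 N, or if a joint passes its speed limit or range.

## Working session

There is one attempt and no reset: what is moved stays moved. The work goes in short steps, Python scripts to look and compute and a tool call to move; the robot and the scene stay as the last step left them, time stands still between calls to the robot, and variables do not carry over. Pictures are saved under pics/ and viewed, and the job is handed in when it is done.

Besides the shell and the picture viewer there is one more tool, called in YAML: its name, and indented under it one key for each argument. move_arm: Moves the arm, as the interface text tells. Its arguments: {"type":"object","properties":{"jaw":{"type":"array","items":{"type":"number"}},"slide":{"type":"array","items":{"type":"array","items":{"type":"number"}}},"dr":{"type":"array","items":{"type":"array","items":{"type":"number"}}},"force":{"type":"number"}},"required":["jaw","slide","dr"]}

```bash
mkdir -p pics; ls
python3 - <<'E'
from bench import *
import cv2,numpy as np
s=get_state();print(s)
for n in ("scene","top"):
    im,d=get_image(n);cv2.imwrite(f"pics/{n}0.png",im[:,:,::-1]);np.save(f"{n}_d.npy",d);np.save(f"{n}_i.npy",im)
    p=camera_params(n);print(n,p)
print(camera_params("wrist"))
E
```

```text
pics
{'time': 0.0, 'joint_positions': array([ 1.34611333,  0.32181738, -0.07008133,  1.45166091,  0.02261215,
        1.37079903, -0.0569317 ]), 'qd': array([-1.25723123e-03, -4.00787868e-05, -1.60417292e-03,  2.63191203e-03,
       -1.32180710e-03,  4.16430397e-04,  8.69319988e-05]), 'joint_torque': array([-2.56890653e-04, -4.91287279e+01, -4.03944505e-01, -3.12530065e+01,
       -6.38576620e-02,  4.37631912e-02,  1.56412780e-04]), 'position': array([ 0.15355357, -0.63103768,  0.22147221]), 'tool_rot': array([-3.11737449e+00, -3.73963032e-01,  5.27218278e-04]), 'ft_force': array([ 0.00394129,  0.99212897, -0.26684751]), 'torque': array([-0.03634986, -0.02162923,  0.02827253]), 'grip_width': 0.9952530232574766}
scene {'K': array([[396.08818285,   0.        , 274.42453386],
       [  0.        , 396.08818285, 216.16454082],
       [  0.        ,   0.        ,   1.        ]]), 'extrinsics': array([[ 0.49321261, -0.67464859,  0.54917266,  1.23022326],
       [ 0.86984448,  0.39015443, -0.30191075, -0.37872705],
       [-0.01057849,  0.62660099,  0.77926843,  1.07112504],
       [ 0.    
[... 391 characters left out ...]
-02],
       [ 3.61543473e-03,  1.74421808e-01,  9.84664390e-01,
         1.24417237e+00],
       [ 0.00000000e+00,  0.00000000e+00,  0.00000000e+00,
         1.00000000e+00]])}
{'K': array([[333.38403856,   0.        , 275.15462541],
       [  0.        , 333.38403856, 213.34303621],
       [  0.        ,   0.        ,   1.        ]]), 'tool_from_camera': array([[-4.55659241e-04,  9.67989452e-01,  2.50990466e-01,
         6.79776371e-02],
       [ 9.99999568e-01,  2.37746240e-04,  8.98532902e-04,
         6.38713598e-04],
       [ 8.10098332e-04,  2.50990767e-01, -9.67989142e-01,
        -1.61430974e-01],
       [ 0.00000000e+00,  0.00000000e+00,  0.00000000e+00,
         1.00000000e+00]])}
```

View pics/scene0.png

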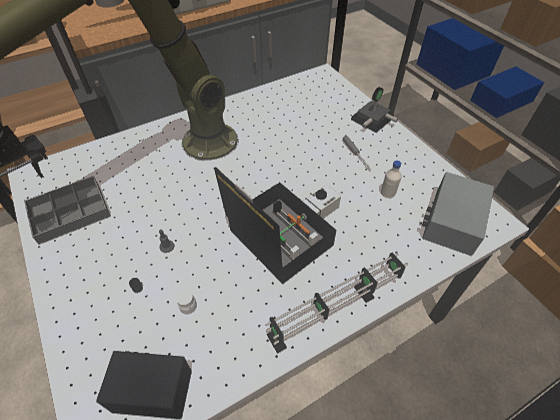

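View pics/top0.png

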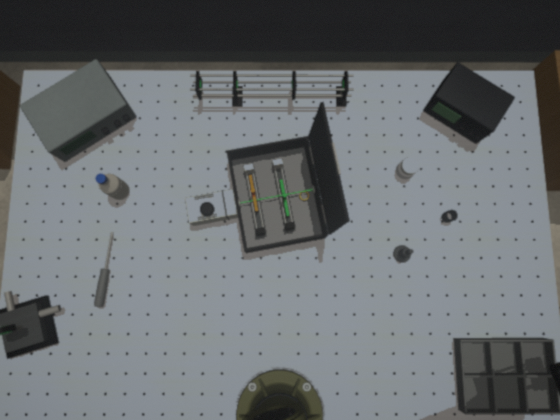

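```bash
cat > h.py <<'E'
import numpy as np,cv2
from bench import *
def w(n,u,v,d):
    p=camera_params(n);K=p["K"];E=p["extrinsics"]
    c=np.array([(u-K[0,2])/K[0,0]*d,-(v-K[1,2])/K[1,1]*d,-d,1]);return (E@c)[:3]
def wz(n,u,v,z):
    a=w(n,u,v,1.);o=camera_params(n)["extrinsics"][:3,3];r=a-o;return o+r*(z-o[2])/r[2]
def px(n,P):
    p=camera_params(n);K=p["K"];E=p["extrinsics"]
    c=np.linalg.inv(E)@np.append(P,1);return np.array([K[0,0]*c[0]/-c[2]+K[0,2],K[1,1]*-c[1]/-c[2]+K[1,2]])
E
python3 - <<'E'
from h import *
im=np.load("top_i.npy");d=np.load("top_d.npy")
c=im[100:260,180:360];cv2.imwrite("pics/topz.png",cv2.resize(c,None,fx=4,fy=3.75*4/3.75,interpolation=cv2.INTER_CUBIC)[:600,:,::-1])
for q in ("amber_knob","green_knob","enclosure","amber_carrier","green_carrier"):
  for r in regions_of("top",q)[:3]:
    m=r["mask"];ys,xs=np.nonzero(m)
    print(q,round(r["score"],2),r["xy"],m.sum(),xs.min(),xs.max(),ys.min(),ys.max(),wz("top",*r["xy"],0.079).round(3),cv2.minAreaRect(np.c_[xs,ys].astype(np.float32)))
    np.save(f"m_{q}.npy",m) if r is regions_of else None
E
```

```text
amber_knob 0.73 [408.6, 168.5] 413 395 419 157 179 [ 0.628 -0.343  0.079] ((407.25, 168.25), (19.091880798339844, 24.041629791259766), 45.0)
amber_knob 0.42 [251.8, 193.9] 83 250 257 177 211 [0.559 0.07  0.079] ((252.97433471679688, 194.0040740966797), (34.51972198486328, 3.275214433670044), 81.02737426757812)
green_knob 0.55 [325.1, 172.0] 2694 308 349 103 233 [ 0.618 -0.122  0.079] ((326.95892333984375, 167.80162048339844), (129.3299102783203, 25.055559158325195), 78.31063079833984)
enclosure 0.96 [290.5, 194.5] 11558 185 349 102 252 [ 0.558 -0.031  0.079] ((273.0995178222656, 195.49264526367188), (122.0595703125, 173.90342712402344), 62.93889617919922)
green_carrier 0.84 [282.4, 194.0] 783 272 295 159 232 [ 0.559 -0.01   0.079] ((283.19964599609375, 195.16952514648438), (73.75749206542969, 10.961373329162598), 78.9964599609375)
```

View pics/topz.png

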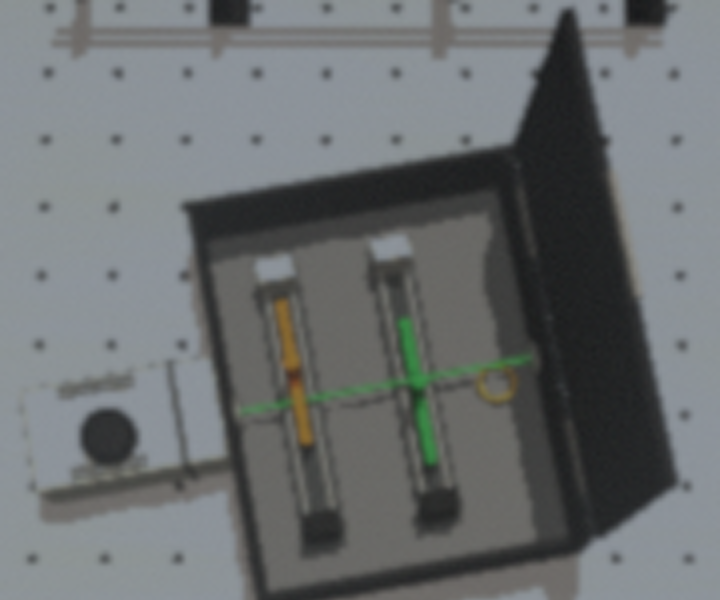

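```bash
python3 - <<'E'
from h import *
d=np.load("top_d.npy");im=np.load("top_i.npy").astype(int)
p=camera_params("top");K=p["K"];E=p["extrinsics"]
v,u=np.mgrid[0:420,0:560]
C=np.stack([(u-K[0,2])/K[0,0]*d,-(v-K[1,2])/K[1,1]*d,-d],-1);W=C@E[:3,:3].T+E[:3,3]
W[d==0]=9
z=W[...,2]
print("bench z",np.median(z[260:330,200:260]))
roi=np.zeros_like(z,bool);roi[130:260,222:335]=1
m=roi&(z>.078)&(z<.092)
cv2.imwrite("pics/rim.png",cv2.resize((m*255).astype(np.uint8)[100:260,180:360],None,fx=4,fy=4))
P=W[m][:,:2]
print(m.sum());r=cv2.minAreaRect(P.astype(np.float32));print(r,cv2.boxPoints(r))
for c in [(187,205),(260,598),(582,548),(515,145)]: print(wz("top",180+c[0]/4,100+c[1]/4,.085).round(4))
# amber & green upper edges
for n,cond in (("amber",(im[...,0]>im[...,2]+50)&(im[...,0]>im[...,1]+20)),("green",(im[...,1]>im[...,0]+60)&(im[...,1]>im[...,2]+40))):
    mm=cond&roi; ys,xs=np.nonzero(mm);print(n,mm.sum(),xs.min(),xs.max(),ys.min(),ys.max(),"z",np.median(z[mm]))
# lid
ml=np.zeros_like(roi);ml[100:240,305:352]=1
ml&=(z>.12)&(z<.35)
Q=W[ml];c=Q.mean(0);U,S,Vt=np.linalg.svd(Q-c,full_matrices=False);print("lid",ml.sum(),c,Vt,S/np.sqrt(len(Q)));print(np.percentile(Q,[0,100],axis=0))
# other things
E
python3 - <<'E'
from h import *
for q in ("lens_post","screw_jar","cleaner","driver","lens_tube","lens_cap","spacer"):
  for r in regions_of("top",q)[:1]:
    print(q,round(r["score"],2),r["xy"],wz("top",*r["xy"],.03).round(3))
E
```

```text
bench z -0.0009339358222907324
1001
((0.5645349621772766, 0.004645407199859619), (0.27146604657173157, 0.22366899251937866), 10.692744255065918) [[ 0.4104088   0.08935384]
 [ 0.45190877 -0.13043143]
 [ 0.7186611  -0.08006302]
 [ 0.67716116  0.13972224]]
[0.6729 0.1371 0.085 ]
[0.4137 0.086  0.085 ]
[ 0.4456 -0.1194  0.085 ]
[ 0.7144 -0.0801  0.085 ]
amber 91 249 257 175 210 z 0.04514639087716121
green 57 280 288 180 214 z 0.045601976984501746
lid 2412 [ 0.58126155 -0.11120901  0.23698207] [[-0.9825823  -0.18582462  0.00111146]
 [ 0.01341128 -0.06494655  0.99779862]
 [-0.18534336  0.98043417  0.06630748]] [0.07741798 0.05877982 0.00155315]
[[ 0.45266385 -0.14503661  0.1200542 ]
 [ 0.71844221 -0.07934908  0.32319505]]
lens_post 0.56 [399.7, 255.4] [ 0.402 -0.322  0.03 ]
screw_jar 0.71 [408.9, 169.2] [ 0.639 -0.359  0.03 ]
cleaner 0.7 [112.3, 185.3] [0.593 0.453 0.03 ]
driver 0.74 [252.2, 192.2] [0.574 0.072 0.03 ]
lens_tube 0.58 [447.6, 214.7] [ 0.512 -0.457  0.03 ]
lens_cap 0.6 [207.1, 209.2] [0.527 0.193 0.03 ]
spacer 0.27 [253.0, 195.5] [0.565 0.069 0.03 ]
```

View pics/rim.png

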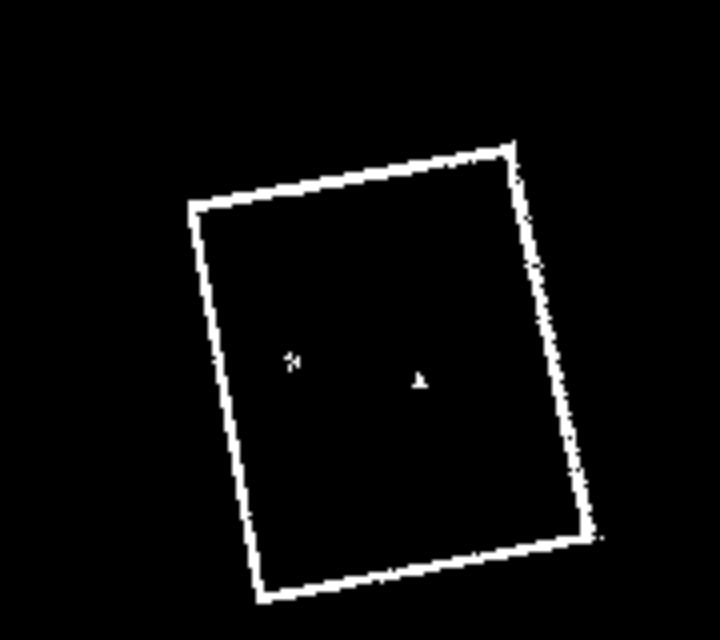

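```bash
cat >> h.py <<'E'
a=np.arctan2(.1857,.9826)
ye=np.array([np.cos(a),np.sin(a),0]);xe=np.array([np.sin(a),-np.cos(a),0]);O=np.array([.5642,.0058,0])
def enc(x,y,z): return O+x*xe+y*ye+np.array([0,0,z])
def inv(P): q=np.asarray(P)-O; return np.array([q@xe,q@ye,q[2]])
from scipy.spatial.transform import Rotation as R
def need(x,y,z,tx=-xe):
    "slide in cm in current tool axes, and dr deg to tool-down with tool x = tx"
    s=get_state();Rc=R.from_rotvec(s["tool_rot"]);p=s["position"]
    zt=np.array([0,0,-1.]);Rt=R.from_matrix(np.c_[tx,np.cross(zt,tx),zt])
    print("t",round(s["time"],2),"enc",(inv(p)*1000).round(1),"F",s["ft_force"].round(1),"w",round(s["grip_width"],2))
    print("slide_cm",(Rc.inv().apply(enc(x,y,z)-p)*100).round(2),"dr",np.degrees((Rc.inv()*Rt).as_rotvec()).round(2))
E
python3 - <<'E'
from h import *
print("amber mask knob",inv(wz("top",180+290/4,100+362/4,.079)),"green",inv(wz("top",180+419/4,100+380/4,.079)))
from scipy.ndimage import label
d=np.load("top_d.npy")
for x,y in((-.06,.0225),(.02,-.0225)):
    print(px("top",enc(x,y,.079)))
for v in range(184,200): print(v,[int(1000*inv(w("top",u,v,d[v,u]))[2]) for u in list(range(248,258))+list(range(280,290))])
need(.02,-.05,.4)
E
```

```text
amber mask knob [-0.06085297  0.01563814  0.079     ] green [ 0.01973489 -0.01177947  0.079     ]
[252.355224   187.91961335]
[285.62991512 198.94347178]
184 [20, 16, 14, 46, 45, 43, 9, 17, 10, 12, 35, 45, 49, 48, 24, 17, 9, 3, 1, 6]
185 [22, 14, 12, 42, 47, 44, 7, 22, 16, 7, 21, 45, 43, 42, 17, 21, 11, 7, 5, 4]
186 [15, 14, 14, 45, 47, 40, 11, 19, 18, 9, 9, 47, 42, 49, 16, 19, 10, 4, 5, 4]
187 [15, 22, 15, 46, 46, 42, 9, 21, 18, 7, 11, 43, 42, 45, 11, 15, 8, 10, 7, 7]
188 [11, 17, 8, 43, 81, 75, 12, 18, 18, 14, 13, 47, 44, 45, 45, 19, 15, 8, 1, 3]
189 [11, 20, 20, 80, 78, 75, 78, 17, 20, 9, 11, 15, 45, 49, 45, 18, 20, 9, 9, 4]
190 [11, 19, 19, 75, 76, 82, 80, 10, 22, 12, 8, 22, 43, 40, 44, 22, 19, 14, 4, 1]
191 [12, 21, 15, 75, 79, 74, 78, 63, 17, 17, 20, 13, 44, 44, 48, 16, 17, 7, 8, 0]
192 [10, 14, 14, 69, 79, 77, 74, 60, 13, 25, 16, 8, 45, 41, 43, 13, 18, 13, 11, 8]
193 [6, 7, 16, 51, 65, 62, 63, 51, 19, 17, 18, 7, 43, 42, 81, 74, 23, 16, 7, 31]
194 [11, 14, 16, 17, 52, 53, 51, 11, 18, 19, 22, 12, 16, 74, 79, 79, 76, 31, 30, 31]
195 [7, 15, 20, 16, 12, 44, 44, 44, 11, 18, 30, 32, 29, 77, 81, 78, 76, 15, 12, 9]
196 [8, 12, 18, 17, 11, 42, 40, 43, 10, 19, 18, 16, 17, 78, 78, 81, 80, 20, 8, 7]
197 [9, 13, 17, 19, 9, 38, 48, 46, 12, 1244, 14, 24, 10, 71, 76, 73, 70, 20, 6, 8]
198 [-1, 12, 13, 16, 11, 40, 42, 45, 12, 17, 19, 22, 8, 59, 62, 62, 50, 20, 19, 7]
199 [7, 11, 10, 18, 11, 41, 49, 47, 32, 32, 16, 19, 7, 37, 53, 49, 42, 18, 21, 15]
t 0.7 enc [ 550.1 -521.7  222.6] F [-0.4 -0.5  0.1] w 1.0
slide_cm [ 49.86 -50.48 -17.75] dr [ 0.000e+00  1.000e-02 -8.702e+01]
```

move_arm:
  jaw: [255,255,255,255,255]
  slide:
    - [0,0,-4]
    - [0,0,-4]
    - [0,0,-4]
    - [0,0,-4]
    - [0,0,-2]
  dr:
    - [0,0,-8]
    - [0,0,-8]
    - [0,0,-8]
    - [0,0,-8]
    - [0,0,-8]

```text
time: 1.2
position: [0.1539, -0.6321, 0.4072]
tool_rot: [2.794, 1.424, -0.002]
ft_force: [0.4, -0.2, 0.5]
grip_width: 0.63
```

```bash
python3 -c "
from h import *
need(.02,-.05,.4);print(get_state()['joint_positions'].round(2))"
```

```text
t 1.2 enc [ 550.7 -521.6  407.2] F [ 0.4 -0.2  0.5] w 0.63
slide_cm [70.72 -6.27  0.43] dr [  0.17   0.31 -46.7 ]
[ 1.4   0.31 -0.15  1.1   0.05  1.72  0.63]
```

move_arm:
  jaw: [255,255,255,255,255]
  slide:
    - [4.4,-0.4,0]
    - [4.4,0,0]
    - [4.4,0.4,0]
    - [4.3,0.8,0]
    - [4.2,1.1,0]
  dr:
    - [0,0,-5]
    - [0,0,-5]
    - [0,0,-5]
    - [0,0,-5]
    - [0,0,-5]

```text
time: 1.7
position: [0.2688, -0.4424, 0.4027]
tool_rot: [2.425, 1.996, -0.001]
ft_force: [0.6, -1.1, 0.3]
grip_width: 0.174
```

```bash
python3 -c "
from h import *
need(.02,-.05,.4);print(get_state()['joint_positions'].round(2))"
```

```text
t 1.7 enc [ 385.5 -373.5  402.7] F [ 0.6 -1.1  0.3] w 0.17
slide_cm [45.95 16.46  0.25] dr [ 1.00e-02  4.00e-02 -2.18e+01]
[ 1.27  0.02 -0.31  1.44  0.01  1.68  0.77]
```

move_arm:
  jaw: [255,255,255,255,255]
  slide:
    - [4.1,1.5,0]
    - [4,1.8,0]
    - [3.8,2.2,0]
    - [3.6,2.5,0]
    - [3.4,2.8,0]
  dr:
    - [0,0,-5]
    - [0,0,-5]
    - [0,0,-5]
    - [0,0,-5]
    - [0,0,-2]

```text
time: 2.2
position: [0.3817, -0.2545, 0.4028]
tool_rot: [2.001, 2.42, -0.001]
ft_force: [1.1, -1.1, 0.2]
grip_width: 0.002
```

```bash
python3 -c "
from h import *
need(.02,-.05,.4);print(get_state()['joint_positions'].round(2))"
```

```text
t 2.2 enc [ 221.9 -227.7  402.8] F [ 1.1 -1.1  0.2] w 0.0
slide_cm [20.15 17.81  0.26] dr [0.01 0.07 0.12]
[ 1.1  -0.11 -0.5   1.55 -0.05  1.68  0.78]
```

move_arm:
  jaw: [255,255,255,255,255]
  slide:
    - [3.5,3.1,0]
    - [3.5,3.1,0]
    - [3.5,3.1,0]
    - [3.5,3.1,0]
    - [3.5,3.1,0]
  dr:
    - [0,0,0]
    - [0,0,0]
    - [0,0,0]
    - [0,0,0]
    - [0,0,0]

```text
time: 2.7
position: [0.5015, -0.0538, 0.403]
tool_rot: [2.005, 2.417, -0.0]
ft_force: [0.4, -0.5, -0.6]
grip_width: 0.003
```

```bash
python3 -c "
from h import *
need(.02,-.05,.12)
im,d=get_image('wrist');cv2.imwrite('pics/w1.png',im[:,:,::-1])
T=camera_params('wrist')['tool_from_camera'];K=camera_params('wrist')['K'];s=get_state()
Rc=R.from_rotvec(s['tool_rot'])
for q in ('amber_knob','green_knob'):
  for r in regions_of('wrist',q)[:2]:
    u,v=r['xy'];o=Rc.apply(T[:3,3])+s['position'];ray=Rc.apply(T[:3,:3]@np.array([(u-K[0,2])/K[0,0],-(v-K[1,2])/K[1,1],-1]))
    print(q,r['score'],r['xy'],r['mask'].sum(),inv(o+ray*(.079-o[2])/ray[2]))
"
```

```text
t 2.7 enc [ 46.9 -72.7 403. ] F [ 0.4 -0.5 -0.6] w 0.0
slide_cm [ 2.73  2.24 28.3 ] dr [ 0.05  0.09 -0.05]
amber_knob 0.39 [325.6, 99.4] 2713 [-0.06882482  0.00112801  0.079     ]
green_knob 0.96 [317.8, 153.4] 521 [ 0.00496428 -0.00659239  0.079     ]
green_knob 0.27 [323.1, 153.4] 2443 [0.00488704 0.00102984 0.079     ]
```

View pics/w1.png

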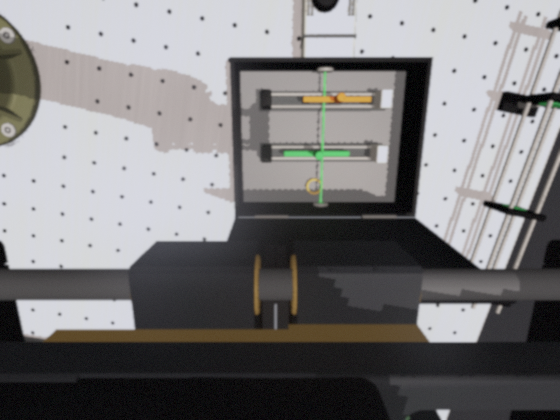

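move_arm:
  jaw: [255,255,255,255,255]
  slide:
    - [0.4,0.4,4.5]
    - [0,0,4.5]
    - [0,0,4.5]
    - [0,0,4.5]
    - [0,0,4.5]
  dr:
    - [0,0,0]
    - [0,0,0]
    - [0,0,0]
    - [0,0,0]
    - [0,0,0]

```text
time: 3.35
position: [0.5035, -0.0528, 0.176]
tool_rot: [2.007, 2.415, -0.002]
ft_force: [0.8, 0.4, 0.0]
grip_width: 0.002
```

```bash
python3 -c "
from h import *
need(.02,-.05,.12)
im,d=get_image('wrist');cv2.imwrite('pics/w2.png',im[:,:,::-1])
T=camera_params('wrist')['tool_from_camera'];K=camera_params('wrist')['K'];s=get_state()
Rc=R.from_rotvec(s['tool_rot'])
for q in ('amber_knob','green_knob'):
  for r in regions_of('wrist',q)[:2]:
    u,v=r['xy'];o=Rc.apply(T[:3,3])+s['position'];ray=Rc.apply(T[:3,:3]@np.array([(u-K[0,2])/K[0,0],-(v-K[1,2])/K[1,1],-1]))
    print(q,r['score'],r['xy'],r['mask'].sum(),inv(o+ray*(.079-o[2])/ray[2]))
need(.02,-.05,.12)
"
```

```text
t 3.35 enc [ 46.4 -70.5 176. ] F [0.8 0.4 0. ] w 0.0
slide_cm [2.65 2.04 5.6 ] dr [ 0.01  0.11 -0.16]
amber_knob 0.8 [384.2, 78.7] 2039 [-0.05578691  0.00032338  0.079     ]
green_knob 0.57 [345.6, 175.1] 1586 [ 0.01210606 -0.02344156  0.079     ]
t 3.5 enc [ 45.3 -72.  175.8] F [-0. -1.  1.] w 0.01
slide_cm [2.52 2.23 5.57] dr [-0.29 -0.11 -0.11]
```

View pics/w2.png

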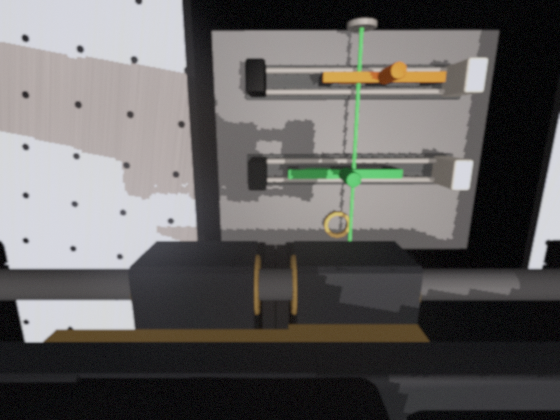

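```bash
python3 -c "
from h import *
T=camera_params('wrist')['tool_from_camera'];K=camera_params('wrist')['K'];s=get_state()
Rc=R.from_rotvec(s['tool_rot'])
for u,v,z in ((353,181,.079),(398,71,.079),(257,76,.054),(466,75,.054),(258,173,.054),(461,174,.054)):
    o=Rc.apply(T[:3,3])+s['position'];ray=Rc.apply(T[:3,:3]@np.array([(u-K[0,2])/K[0,0],-(v-K[1,2])/K[1,1],-1]))
    print(inv(o+ray*(z-o[2])/ray[2]))
"
```

```text
[ 0.01820697 -0.01210147  0.079     ]
[-0.06147031  0.01582587  0.079     ]
[-0.06199863 -0.08714911  0.054     ]
[-0.06219172  0.0781164   0.054     ]
[ 0.01510275 -0.0875189   0.054     ]
[0.01621516 0.084756   0.054     ]
```

move_arm:
  jaw: [255,255,255,255,255]
  slide:
    - [1.3,1.2,2]
    - [1.3,1.2,3]
    - [0,0,3]
    - [0,0,1.8]
    - [0,0,1.7]
  dr:
    - [0,0,0]
    - [0,0,0]
    - [0,0,0]
    - [0,0,0]
    - [0,0,0]

```text
time: 4.0
position: [0.5253, -0.0221, 0.0646]
tool_rot: [2.005, 2.414, 0.002]
ft_force: [-0.5, 0.3, 0.6]
grip_width: 0.006
```

```bash
python3 -c "
from h import *
need(.019,.002,.06)"
```

```text
t 4.0 enc [ 20.2 -43.4  64.6] F [-0.5  0.3  0.6] w 0.01
slide_cm [0.13 4.54 0.48] dr [ 0.19  0.11 -0.12]
```

move_arm:
  jaw: [255,255,255,255,255]
  slide:
    - [0,0.8,0.4]
    - [0,0.8,0]
    - [0,0.8,0]
    - [0,0.8,0]
    - [0,0.8,0]
  dr:
    - [0,0,0]
    - [0,0,0]
    - [0,0,0]
    - [0,0,0]
    - [0,0,0]

```text
time: 4.5
position: [0.5634, -0.0137, 0.0594]
tool_rot: [2.005, 2.417, -0.0]
ft_force: [-2.2, -1.1, 1.6]
grip_width: 0.006
```

```bash
python3 -c "
from h import *
need(.019,.002,.06)"
```

```text
t 4.5 enc [19.  -4.4 59.4] F [-2.2 -1.1  1.6] w 0.01
slide_cm [-0.    0.64 -0.06] dr [ 0.03  0.04 -0.04]
```

Force about 2 N along −y: the slide is moving. Continue to the stop.

move_arm:
  jaw: [255,255,255,255]
  slide:
    - [0,0.3,0]
    - [0,0.2,0]
    - [0,0.2,0]
    - [0,0.1,0]
  dr:
    - [0,0,0]
    - [0,0,0]
    - [0,0,0]
    - [0,0,0]

```text
time: 4.9
position: [0.57, -0.0118, 0.0585]
tool_rot: [-2.005, -2.419, 0.0]
ft_force: [-1.5, -0.3, 0.7]
grip_width: 0.005
```

```bash
python3 -c "
from h import *
need(.019,.002,.06)"
```

```text
t 4.9 enc [18.4  2.4 58.5] F [-1.5 -0.3  0.7] w 0.01
slide_cm [-0.06 -0.04 -0.15] dr [-0.01 -0.   -0.01]
```

move_arm:
  jaw: [255,255,255,255]
  slide:
    - [0,0.1,0]
    - [0,0.1,0]
    - [0,0.1,0]
    - [0,0.1,0]
  dr:
    - [0,0,0]
    - [0,0,0]
    - [0,0,0]
    - [0,0,0]

```text
time: 5.3
position: [0.574, -0.0111, 0.0585]
tool_rot: [-2.005, -2.419, 0.0]
ft_force: [-1.8, -0.0, 1.2]
grip_width: 0.007
```

```bash
python3 -c "
from h import *
need(.019,.002,.06)
im,d=get_image('wrist');cv2.imwrite('pics/w3.png',im[:,:,::-1])"
```

```text
t 5.3 enc [18.4  6.4 58.5] F [-1.8 -0.   1.2] w 0.01
slide_cm [-0.06 -0.44 -0.15] dr [-0.01 -0.   -0.01]
```

View pics/w3.png

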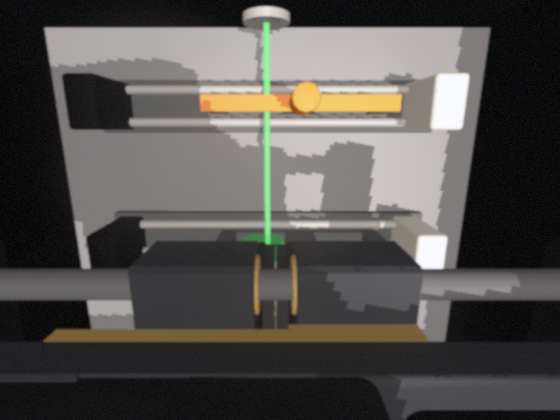

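move_arm:
  jaw: [255,255,255,255,255]
  slide:
    - [0,0.1,0]
    - [0,0.1,0]
    - [0,0.1,0]
    - [0,0.1,0]
    - [0,0.1,0]
  dr:
    - [0,0,0]
    - [0,0,0]
    - [0,0,0]
    - [0,0,0]
    - [0,0,0]

```text
time: 5.85
position: [0.5769, -0.0106, 0.0584]
tool_rot: [-2.003, -2.416, 0.006]
ft_force: [-9.1, 0.3, 8.5]
grip_width: 0.006
```

```bash
python3 -c "
from h import *
need(.019,.002,.06)
im,d=get_image('top');cv2.imwrite('pics/t3.png',cv2.resize(im[100:260,180:360],None,fx=3.7,fy=3.7)[:,:,::-1])"
```

```text
t 5.85 enc [18.4  9.4 58.4] F [-9.1  0.3  8.5] w 0.01
slide_cm [-0.06 -0.74 -0.16] dr [-0.28  0.01 -0.02]
```

View pics/t3.png

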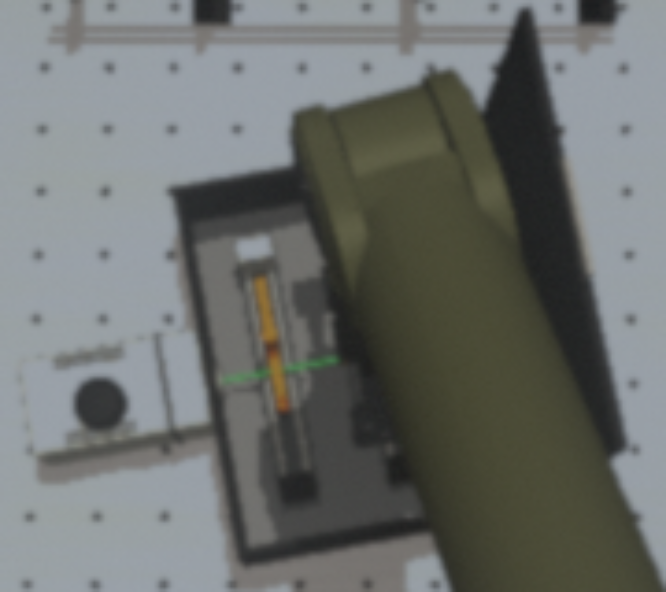

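move_arm:
  jaw: [255,255,255,255,255]
  slide:
    - [0,-1,0]
    - [0,0,-3]
    - [0,0,-4]
    - [3,2,0]
    - [3,2,0]
  dr:
    - [0,0,0]
    - [0,0,0]
    - [0,0,0]
    - [0,0,0]
    - [0,0,0]

```text
time: 6.4
position: [0.5994, 0.0529, 0.1304]
tool_rot: [2.007, 2.41, 0.004]
ft_force: [0.6, 0.4, -0.2]
grip_width: 0.01
```

```bash
python3 -c "
from h import *
need(-.061,.05,.06)"
```

```text
t 6.4 enc [-39.7  43.3 130.4] F [ 0.6  0.4 -0.2] w 0.01
slide_cm [2.15 0.63 7.04] dr [ 0.28  0.13 -0.28]
```

move_arm:
  jaw: [255,255,255,255,255]
  slide:
    - [2,0.7,0]
    - [0,0,0]
    - [0,0,3]
    - [0,0,3]
    - [0,0,0.8]
  dr:
    - [0,0,0]
    - [0,0,0]
    - [0,0,0]
    - [0,0,0]
    - [0,0,0]

```text
time: 6.9
position: [0.5983, 0.0731, 0.0573]
tool_rot: [-2.005, -2.415, 0.006]
ft_force: [-0.8, -0.4, 0.2]
grip_width: 0.005
```

```bash
python3 -c "
from h import *
need(-.061,-.0085,.059)"
```

```text
t 6.9 enc [-59.8  46.   57.3] F [-0.8 -0.4  0.2] w 0.01
slide_cm [ 0.12 -5.45 -0.15] dr [-0.27  0.03 -0.08]
```

move_arm:
  jaw: [255,255,255,255,255]
  slide:
    - [0.1,-0.9,-0.1]
    - [0,-0.9,0]
    - [0,-0.9,0]
    - [0,-0.9,0]
    - [0,-0.9,0]
  dr:
    - [0,0,0]
    - [0,0,0]
    - [0,0,0]
    - [0,0,0]
    - [0,0,0]

```text
time: 7.4
position: [0.5564, 0.0678, 0.0629]
tool_rot: [2.003, 2.417, 0.003]
ft_force: [2.5, 1.3, 1.5]
grip_width: 0.007
```

```bash
python3 -c "
from h import *
need(-.061,-.0085,.059)"
```

```text
t 7.4 enc [-62.4   3.8  62.9] F [2.5 1.3 1.5] w 0.01
slide_cm [-0.14 -1.24  0.39] dr [ 0.17  0.05 -0.02]
```

move_arm:
  jaw: [255,255,255,255,255]
  slide:
    - [0,-0.3,0.2]
    - [0,-0.2,0]
    - [0,-0.2,0]
    - [0,-0.2,0]
    - [0,-0.1,0]
  dr:
    - [0,0,0]
    - [0,0,0]
    - [0,0,0]
    - [0,0,0]
    - [0,0,0]

```text
time: 7.9
position: [0.5469, 0.0659, 0.0596]
tool_rot: [2.004, 2.418, 0.002]
ft_force: [5.9, -0.1, -1.9]
grip_width: 0.009
```

```bash
python3 -c "
from h import *
need(-.061,-.0085,.059)"
```

```text
t 7.9 enc [-62.3  -5.8  59.6] F [ 5.9 -0.1 -1.9] w 0.01
slide_cm [-0.13 -0.27  0.06] dr [ 0.09  0.   -0.02]
```

move_arm:
  jaw: [255,255,255]
  slide:
    - [0,-0.1,0]
    - [0,-0.1,0]
    - [0,0,0]
  dr:
    - [0,0,0]
    - [0,0,0]
    - [0,0,0]

```text
time: 8.2
position: [0.5468, 0.0659, 0.0598]
tool_rot: [2.003, 2.416, 0.007]
ft_force: [8.5, 0.9, -4.9]
grip_width: 0.005
```

```bash
python3 -c "
from h import *
need(-.061,-.0085,.059)"
```

```text
t 8.2 enc [-62.3  -5.9  59.8] F [ 8.5  0.9 -4.9] w 0.0
slide_cm [-0.13 -0.26  0.08] dr [ 0.33 -0.03 -0.02]
```

move_arm:
  jaw: [255,255,255,255,255]
  slide:
    - [0,1,0]
    - [0,0,-4]
    - [0,0,-4.5]
    - [0,0,-4.5]
    - [0,0,-4.5]
  dr:
    - [0,0,0]
    - [0,0,0]
    - [0,0,0]
    - [0,0,0]
    - [0,0,0]

```text
time: 8.7
position: [0.5529, 0.0677, 0.2356]
tool_rot: [-2.003, -2.417, 0.003]
ft_force: [0.6, -0.9, -0.3]
grip_width: 0.001
```

move_arm:
  jaw: [255,255,255,255,255]
  slide:
    - [0,0,-4.5]
    - [0,0,-4.5]
    - [0,0,-4.5]
    - [0,0,-4]
    - [-3,0,0]
  dr:
    - [0,0,0]
    - [0,0,0]
    - [0,0,0]
    - [0,0,0]
    - [0,0,0]

```text
time: 9.2
position: [0.5598, 0.044, 0.4154]
tool_rot: [1.992, 2.425, 0.01]
ft_force: [0.3, -0.2, -0.5]
grip_width: 0.006
```

```bash
python3 -c "
from h import *
need(.2,0,.4);print(get_state()['joint_positions'].round(2))
im,d=get_image('wrist');cv2.imwrite('pics/w4.png',im[:,:,::-1])"
```

```text
t 9.2 enc [-38.3   2.8 415.4] F [ 0.3 -0.2 -0.5] w 0.01
slide_cm [-23.83  -0.5    1.5 ] dr [ 0.41 -0.1   0.51]
[ 0.64  0.19 -0.9   1.3   0.15  1.71 -0.04]
```

View pics/w4.png

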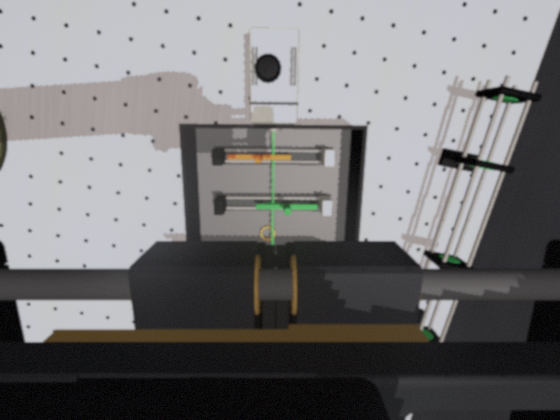

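move_arm:
  jaw: [255,255,255,255,255]
  slide:
    - [-4.5,0,0]
    - [-4.5,0,0]
    - [-4.5,0,0]
    - [-4.5,0,0]
    - [-4.5,0,0]
  dr:
    - [0,0,0.5]
    - [0,0,0]
    - [0,0,0]
    - [0,0,0]
    - [0,0,0]

```text
time: 9.75
position: [0.5991, -0.1852, 0.4082]
tool_rot: [-2.014, -2.407, 0.003]
ft_force: [0.4, -0.0, 1.5]
grip_width: 0.005
```

```bash
python3 -c "
from h import *
need(.185,0,.26);print(get_state()['joint_positions'].round(2))
im,d=get_image('scene');cv2.imwrite('pics/s5.png',im[:,:,::-1])"
```

```text
t 9.75 enc [194.2  -1.2 408.2] F [ 0.4 -0.   1.5] w 0.0
slide_cm [ 0.9   0.16 14.82] dr [-0.21 -0.08 -0.55]
[ 0.81  0.35 -0.78  1.14  0.24  1.75  0.28]
```

View pics/s5.png

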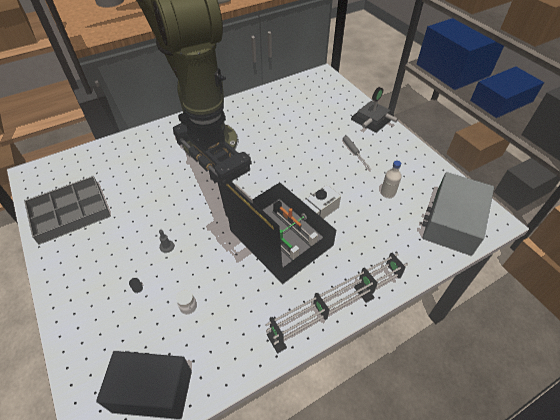

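move_arm:
  jaw: [255,255,255,255,255]
  slide:
    - [0,0,3]
    - [0,0,4]
    - [0,0,4]
    - [0,0,3.2]
    - [0.5,0.1,0]
  dr:
    - [0,0,-0.5]
    - [0,0,0]
    - [0,0,0]
    - [0,0,0]
    - [0,0,0]

```text
time: 10.3
position: [0.596, -0.1788, 0.2612]
tool_rot: [-2.0, -2.408, 0.008]
ft_force: [-0.5, -0.6, -0.1]
grip_width: 0.008
```

Run:
```python
from h import *
need(.16,0,.26);s=get_state();print(R.from_rotvec(s["tool_rot"]).as_matrix().round(3))
for th in np.arange(1.65,-.01,-.15):
    r=.185;P=np.array([110-r*1000*np.cos(th)+8*np.sin(th)+9.5,85.5+r*1000*np.sin(th)+8*np.cos(th)]);print(round(th,2),P.round(0))
```

```text
t 10.3 enc [187.3  -3.1 261.2] F [-0.5 -0.6 -0.1] w 0.01
slide_cm [2.73 0.3  0.13] dr [-0.64 -0.3  -0.12]
[[-0.184  0.983 -0.012]
 [ 0.983  0.184  0.003]
 [ 0.005 -0.011 -1.   ]]
1.65 [142. 269.]
1.5 [114. 271.]
1.35 [ 87. 268.]
1.2 [ 60. 261.]
1.05 [ 34. 250.]
0.9 [ 11. 235.]
0.75 [-10. 217.]
0.6 [-29. 197.]
0.45 [-44. 173.]
0.3 [-55. 148.]
0.15 [-62. 121.]
0.0 [-66.  94.]
```

move_arm:
  jaw: [255,255,255,255,255]
  slide:
    - [1.5,0.2,0]
    - [1.5,0.1,0]
    - [1.3,0,0]
    - [1.3,0,0]
    - [1.3,0,0]
  dr:
    - [0,0,0]
    - [0,0,0]
    - [0,0,0]
    - [0,0,0]
    - [0,0,0]

```text
time: 10.8
position: [0.5908, -0.1099, 0.2692]
tool_rot: [2.003, 2.415, -0.0]
ft_force: [2.3, -2.6, 1.2]
grip_width: 0.003
```

Run:
```python
from h import *
need(.114,0,.26)
```

```text
t 10.8 enc [118.6   4.6 269.2] F [ 2.3 -2.6  1.2] w 0.0
slide_cm [ 0.46 -0.47  0.92] dr [ 0.16  0.2  -0.05]
```

move_arm:
  jaw: [255,255,255,255,255]
  slide:
    - [1.3,-0.1,0]
    - [1.3,-0.1,0.1]
    - [1.3,-0.1,0.2]
    - [1.3,0,0.3]
    - [1.3,0,0.4]
  dr:
    - [0,0,0]
    - [0,0,0]
    - [0,0,0]
    - [0,0,0]
    - [0,0,0]

```text
time: 11.3
position: [0.5744, -0.0458, 0.257]
tool_rot: [-2.005, -2.418, 0.001]
ft_force: [1.6, -2.4, -0.6]
grip_width: 0.006
```

Run:
```python
from h import *
need(.034,0,.25)
```

```text
t 11.3 enc [ 52.6   0.5 257. ] F [ 1.6 -2.4 -0.6] w 0.01
slide_cm [ 1.86 -0.05  0.7 ] dr [-0.05  0.01 -0.03]
```

move_arm:
  jaw: [255,255,255,255,255]
  slide:
    - [1.2,0,0.4]
    - [1.2,0,0.6]
    - [1.1,0,0.7]
    - [1.1,0,0.8]
    - [1.1,0,0.9]
  dr:
    - [0,0,0]
    - [0,0,0]
    - [0,0,0]
    - [0,0,0]
    - [0,0,0]

```text
time: 11.8
position: [0.5638, 0.0106, 0.2228]
tool_rot: [-2.004, -2.418, 0.001]
ft_force: [-1.6, -1.6, 2.1]
grip_width: 0.007
```

Run:
```python
from h import *
need(-.010,0,.217)
```

```text
t 11.8 enc [ -4.8   0.5 222.8] F [-1.6 -1.6  2.1] w 0.01
slide_cm [ 0.52 -0.05  0.58] dr [-0.06 -0.02 -0.01]
```

move_arm:
  jaw: [255,255,255,255,255]
  slide:
    - [0.9,0,0.9]
    - [0.8,0,1]
    - [0.8,0,1]
    - [0.7,0,1.1]
    - [0.6,0,1.1]
  dr:
    - [0,0,0]
    - [0,0,0]
    - [0,0,0]
    - [0,0,0]
    - [0,0,0]

```text
time: 12.3
position: [0.5575, 0.0478, 0.1717]
tool_rot: [-2.004, -2.419, -0.001]
ft_force: [-0.2, 0.2, 1.0]
grip_width: 0.005
```

Run:
```python
from h import *
need(-.044,0,.173)
```

```text
t 12.3 enc [-42.6   1.2 171.7] F [-0.2  0.2  1. ] w 0.01
slide_cm [ 0.14 -0.12 -0.13] dr [ 0.04 -0.04  0.01]
```

move_arm:
  jaw: [255,255,255,255,255]
  slide:
    - [0.5,0,1.1]
    - [0.4,0,1.1]
    - [0.4,0,1]
    - [0.3,0,1]
    - [0.2,0,1]
  dr:
    - [0,0,0]
    - [0,0,0]
    - [0,0,0]
    - [0,0,0]
    - [0,0,0]

```text
time: 12.8
position: [0.5541, 0.0644, 0.1196]
tool_rot: [2.005, 2.418, -0.0]
ft_force: [0.8, 0.0, 1.0]
grip_width: 0.006
```

Run:
```python
from h import *
need(-.066,0,.094)
```

```text
t 12.8 enc [-59.5   0.9 119.6] F [0.8 0.  1. ] w 0.01
slide_cm [ 0.65 -0.09  2.56] dr [-0.    0.01 -0.03]
```

move_arm:
  jaw: [255,255,255,255,255]
  slide:
    - [0.1,0,0.7]
    - [0.1,0,0.6]
    - [0.1,0,0.5]
    - [0,0,0.4]
    - [0,0,0.2]
  dr:
    - [0,0,0]
    - [0,0,0]
    - [0,0,0]
    - [0,0,0]
    - [0,0,0]

```text
time: 13.3
position: [0.5533, 0.0675, 0.0962]
tool_rot: [-2.005, -2.418, 0.0]
ft_force: [-0.6, -0.2, 0.3]
grip_width: 0.006
```

Run:
```python
from h import *
need(-.066,0,.094)
```

```text
t 13.3 enc [-62.6   0.7  96.2] F [-0.6 -0.2  0.3] w 0.01
slide_cm [ 0.34 -0.07  0.22] dr [-0.03 -0.01 -0.01]
```

move_arm:
  jaw: [255,255,255,255]
  slide:
    - [0,0,0.1]
    - [0,0,0.1]
    - [0,0,0.1]
    - [0,0,0.1]
  dr:
    - [0,0,0]
    - [0,0,0]
    - [0,0,0]
    - [0,0,0]

```text
time: 13.7
position: [0.5536, 0.0674, 0.0938]
tool_rot: [2.005, 2.418, -0.001]
ft_force: [-6.2, -1.7, 14.6]
grip_width: 0.006
```

Run:
```python
from h import *
need(-.066,0,.094)
im,d=get_image('scene');cv2.imwrite('pics/s6.png',cv2.resize(im[130:310,150:390],None,fx=3,fy=3)[:,:,::-1])
```

```text
t 13.7 enc [-62.5   1.   93.8] F [-6.2 -1.7 14.6] w 0.01
slide_cm [ 0.35 -0.1  -0.02] dr [-0.01  0.04 -0.02]
```

View pics/s6.png

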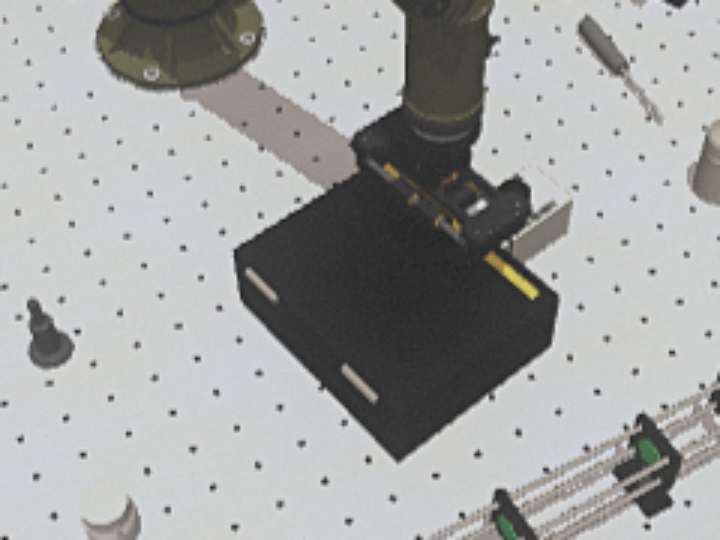

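move_arm:
  jaw: [255,255,255,255,255]
  slide:
    - [0,0,-1]
    - [0,0,-3]
    - [0,0,-4.5]
    - [0,0,-4.5]
    - [0,0,-4.5]
  dr:
    - [0,0,0]
    - [0,0,0]
    - [0,0,0]
    - [0,0,0]
    - [0,0,0]

```text
time: 14.25
position: [0.5534, 0.0674, 0.2697]
tool_rot: [2.004, 2.418, 0.0]
ft_force: [0.2, -0.3, -0.0]
grip_width: 0.01
```

move_arm:
  jaw: [255,255,255,255,255]
  slide:
    - [0,-4,-3]
    - [0,-4,-2]
    - [0,-4,0]
    - [0,0,0]
    - [0,0,0]
  dr:
    - [0,0,0]
    - [0,0,0]
    - [0,0,0]
    - [0,0,0]
    - [0,0,0]

```text
time: 14.75
position: [0.4356, 0.0448, 0.3184]
tool_rot: [2.004, 2.414, -0.001]
ft_force: [0.7, 0.4, -0.1]
grip_width: 0.007
```

Run:
```python
from h import *
need(-.066,0,.094)
im,d=get_image('top');cv2.imwrite('pics/t7.png',im[:,:,::-1])
for e in [(-.1,.05),(-.1,.1),(-.1,.12),(0,.1),(.1,.1)]:
    u,v=px("top",enc(*e,.0935)).round().astype(int);print(e,[round(float(inv(w("top",u,v,np.median(d[v-1:v+2,u-1:u+2])))[2]),4)])
print(get_state()["qd"].round(3))
```

```text
t 14.75 enc [ -62.2 -119.2  318.4] F [ 0.7  0.4 -0.1] w 0.01
slide_cm [ 0.49 11.86 22.46] dr [ 0.13  0.23 -0.09]
(-0.1, 0.05) [0.7246]
(-0.1, 0.1) [0.0967]
(-0.1, 0.12) [0.0919]
(0, 0.1) [0.0926]
(0.1, 0.1) [0.0931]
[-0.007  0.055 -0.005 -0.011  0.001 -0.001  0.001]
```

View pics/t7.png

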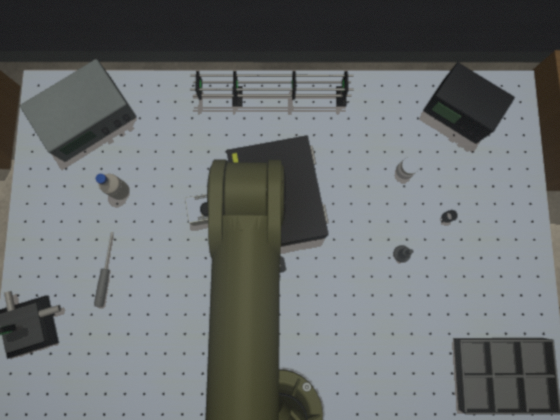

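```bash
python3 -c "
from bench import *
print(get_state()['ft_force']);close_job()"
```

```text
[-0.49361154  0.89762374 -0.65634334]
the job is handed in; nothing more can be done
```

The job is handed in: both slides are set and the lid is shut, all by pushing with closed fingertips. The robot clock read about 14.8 s at hand-in.

- **Slides:** I pushed the green slide in and the amber slide out until each stopped moving and the force rose from about 2 N to about 9 N. The wrist picture taken afterwards showed each one close to its end block, the gap about what the built-in stop should leave. That was judged by eye from the picture.
- **Lid:** I pushed it down at roughly 0.75 rad/s with 1 to 3 N. It seated at about 15 N with the fingertip 93.8 mm above the bench, where a flat lid should be.
- **Last checks:** Top-camera depth gave a lid height of 92 to 97 mm at four points from the hinge side to the free-edge side. A fifth point was hidden by the arm. The loose things I could see from above had not moved. The lens cap was partly hidden by the arm, and the spacer is now under the lid, last seen in place before I closed it. The arm was clear, with the fingertip 318 mm above the bench and no contact force.
- **Disagreements:** Both slide stops came about 1.5 mm further along the enclosure's y than my fitted pose predicted, which is within the calibration. The closed fingertip was also thinner than I had assumed, so I pushed to the rise in force instead of to a computed position.

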